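Set the code wheel and stamp a carton in a bench coder

ROBOT

A 6-joint arm with a two-finger parallel gripper is mounted at the origin on the work surface; the furniture and walls round the work are solid. World frame = base frame: x ahead of the robot, y to its left, z up, the work surface at z = 0. Lengths are in m, angles in degrees, forces in N, time in s.
With the tool pointing down it reaches from about 0.225 to 0.725 m from the base axis. Payload 3.1 kg.
Tool frame: the origin (TCP) lies midway between the tips of the shut fingers; the grasp point (between the pads) lies 19 mm behind it; z points along the fingers, y is the line along which they close (so a half turn about z gives the same grasp; the last joint's range is limited). The gripper opens to 85 mm and grips with 20 to 120 N. Pads are 22 mm wide; open, the fingers measure 114 mm over their backs; the gripper's body (76 mm by 85 mm) begins 54 mm behind the grasp point. The pads swing forward as they close: fully open they stand 13 mm farther back than shut.
Start: joints at [66.818, 2.75, 5.684, 92.934, 0, 82.678], TCP at [0.143, 0.505, 0.231] pointing down, gripper open.
Joint ranges: [-166.93, 166.93], [-56.73, 111.36], [-69.38, 81.34], [-121.58, 131.49], [-85.45, 84.26], [-180, 180]. Speed limits (degrees/s): [159.86, 159.86, 180, 180, 180, 180].

INTERFACE

Orientations are given as [roll, pitch, yaw] about the fixed x, y, z axes, in that order (R = Rz(yaw) Ry(pitch) Rx(roll)).
In Python, from bench import ctrl gives the robot as it stands. The module is installed in compiled form; this text tells all that it offers.
- The arm moves only by the tool send_rows, never from a script. Its arguments are lists of equal length, an entry for each row: "grip": the opening, from 0 (shut) to 1 (fully open); "translation": the shift along the tool's x, y, z in mm, a list of three; "twist": the turn about the tool's z in rad. A call has 1 to 5 rows; each row is the pose to reach, as a shift and turn from the pose commanded when the call began, along the tool's axes at that moment; what a row does not reach only later rows make up. A row lasts 1/8 s, in which the tool goes at most 62.5 mm and 10.7 degrees, less where a joint would pass 70% of its speed; a pose out of reach is approached as far as the arm can. A call with a gripper value outside its range is refused whole. The fingers move at their own pace and stop on an object; the grip force is fixed at half the most. Time passes only in rows, so rows that repeat a pose let the fingers close. It gives the time, the measured TCP pose, the force, the opening and the grip force at its end, in the units of the state.
- ctrl.get_obs(): the state, without advancing time (a new reading comes with each control period).
- ctrl.grab_frame(name): name is "side" or "top"; returns the picture (420x560x3 uint8, blue, green, red); there is no depth.
- ctrl.camera_params(name): a dict with "fx", "fy", "cx", "cy" (pixels), "dist" ([k1, k2, p1, p2, k3] as OpenCV has them; the pictures are not rectified), "rvec" (rotation vector, rad) and "tvec" (3), from world to camera coordinates, as OpenCV has them. Camera axes: x right, y down, z forward; pixel columns grow to the right and rows downward; lengths in m; the calibration is good to about 2 mm. A picture is of the moment at which its call begins. camera_params takes no time and is no camera call.
- ctrl.sign_off(): hands the job in; it is judged then, once.
The state is a dict: "time_s": time; "q": joint angles; "qvel": joint speeds; "effort": joint torques, N m; "tcp_pos": TCP position; "ee_rot": TCP orientation; "force": force on the tool from outside, world axes, zero at the start; "ft_torque": the same for the moment, N m; "width": finger opening in m; "grasp_force": force on a finger pad.
Only numpy, scipy, OpenCV 4.12 (cv2) and the standard library are available. Lean on these libraries where they do the work, as an engineer would, in place of code of your own. Each camera call takes 0.05 s, during which the arm holds its last target. There are 200 camera calls.

TASK

Code the small carton that lies in the bench coder: with the fingertips push it in under the head until it rests against the two rear stops, flick the star wheel round click by click until the tooth with the cross pin stands straight up above the pointer, then press the round knob firmly down so that the type drum bears on the carton, and let it spring back up. Stamp only once both carton and wheel are right. Pick nothing up, and leave the things standing around the coder alone.

Things in the scene. Friction and masses are not known exactly. Their poses are not given: they have to be found in the camera images.
- coder: Fixed grey bench coder, 190 x 140 x 113 mm. Origin on the table below the middle of the type drum; x points into the machine (away from the robot, the way the carton is pushed), y left along the wheel shaft. Base plate 6 mm thick, x -112 to 76, y +/-52 mm. The head with shaft and wheel spans x -38 to 64, y -58 to 72; a bridge behind it (x 42 to 66) tops out at 113 mm
- stop (a point): Midway between the front faces of the two rear stop blocks (16 mm wide, centred 26 mm either side of this point, tops 26 mm above the table); 28 mm along x from the coder's origin. Guide rails lead the carton to them: inner faces 41.7 mm either side of the middle, tops 18 mm above the table
- carton: Loose white carton lying flat, 112 (x) x 78 (y) x 24 mm, about 0.12 kg. Origin in the centre of its underside, axes nearly the coder's. It lies on the base plate (top 30 mm above the table) between the rails with 2.7 mm play a side, 20 to 45 mm short of the stops. Home: far face on the stops, origin at x = -28 mm and near face at x = -84 in the coder's frame
- star_wheel: Black star thumbwheel and six-sided type drum on one shaft. Origin on the shaft axis above the coder's origin, 56 mm above the table; y along the shaft, z axis towards the tooth with the cross pin. Drum 38 mm long, 9 mm above the carton while the head is up. It starts 1 to 3 clicks of 60 degrees before the goal, counted with the wheel's top moving away from the robot (coder +x)
- wheel_mid (a point): Middle of the star wheel itself, on the shaft, 62 mm left (y) of the coder's origin, 56 mm above the table. Wheel 12 mm wide, hub radius 24 mm, six teeth 6 mm thick every 60 degrees, reaching 38 mm radius, tips 32 mm apart. At rest one tooth stands straight up, top 94 mm above the table. Clicks work either way
- index_pin (a point): Middle of the steel cross pin (28 mm long, 5 mm thick, along the shaft) in one tooth, 33.5 mm from the axis; 89.5 mm above the table when right. Moving a tooth tip takes about 4 N; past 30 degrees the wheel snaps on to the next click, before that it falls back. A fingertip lowered to 86 mm above the table behind the upright tooth and moved so as to push it 22 to 35 mm along x makes one click
- pointer (a point): Tip of the small upright steel pointer fixed to the head beside the wheel (coder frame x 0, y 42.5, 85.5 mm above the table). Axes as the coder's
- knob_top (a point): Top centre of the round black press knob, 40 mm across, on the head above the coder's origin, 112 mm above the table while up. It sinks 9 mm with the head until the drum meets the carton, then up to 6 mm more into the head against a cushion spring (9 N at first, 18 N at the bottom, rigid after that). 3 to 5 mm past the meeting point is a firm stamp
- press_head (a joint): How far the sprung head with drum and wheel is pressed down, m: 0 up, about 0.009 with the drum on the carton, at most 0.013. The return spring takes about 4 N to start and 7 N at 9 mm; what is pressed on the knob beyond that bears on the carton
- pack_a: Standing carton, 24 x 78 x 112 mm, origin under its centre. Bystander
- pack_b: Standing carton, 24 x 78 x 112 mm, origin under its centre. Bystander
- tally: White hand tally counter, 33 x 48 x 52 mm, origin under its centre. Bystander
- marker: Marker lying on the table, 18 x 128 x 15 mm, long along its y. Bystander
There are look-alikes about, which are no part of the job. Of the things that look like the coder, the largest one is meant.

How it is judged (in metres and radians):
On the way:
1. the type drum is pressed firmly (over 3 N) on the carton while the carton is home and the cross pin stands over the pointer (x of index_pin in the frame of pointer between -0.004 and 0.004 m and z of index_pin in the frame of pointer above 0 m and x of carton in the frame of coder above -0.032 m and contact force between star_wheel and carton above 3 N), for 0.1 s.
At the end, for the whole second after the job is handed in: The carton lies flat on the base plate within 4 mm of the stops, the cross pin stands above the shaft with its middle within 4 mm of the pointer along x, the head is up again (within 2 mm), and wheel and carton are at rest (x of index_pin in the frame of pointer between -0.004 and 0.004 m and z of index_pin in the frame of pointer above 0 m and x of carton in the frame of coder above -0.032 m and z of carton in the frame of coder below 0.009 m and angle between carton's own z axis and vertical below 0.05 rad and linear speed of carton below 0.01 m/s and value of joint press_head below 0.002 m and angular speed of star_wheel below 0.2 rad/s); the robot touches nothing.
It fails at once if the drum is pressed on the carton while the carton is not home or the cross pin is not over the pointer (contact force between star_wheel and carton above 1 N and (x of carton in the frame of coder below -0.034 m or x of index_pin in the frame of pointer below -0.006 m or x of index_pin in the frame of pointer above 0.006 m or z of index_pin in the frame of pointer below 0 m)).
It fails at once if the carton is lifted off the base plate or tipped (z of carton in the frame of coder above 0.016 m or angle between carton's own z axis and vertical above 0.2 rad).
It fails at once if a standing carton, the tally counter or the marker is moved, lifted or knocked over (distance of any of pack_a, pack_b, tally, marker from where it was at the start of the episode above 0.02 m).
It also fails if it takes over 51 s, if anything falls off the work surface, if the arm or the gripper's body presses on something with over 40 N, if the wrist force passes 120 N, or if a joint passes its speed limit or range.

## Working session

There is one attempt and no reset: what is moved stays moved. The work goes in short steps, Python scripts to look and compute and a tool call to move; the robot and the scene stay as the last step left them, time stands still between calls to the robot, and variables do not carry over. Pictures are saved under pics/ and viewed, at most 10 in all, crops included, and the job is handed in when it is done.

Besides the shell and the picture viewer there is one more tool, called as name([rows], argument=value, ...), one row to a line, values as JSON. send_rows: Moves the arm, as the interface text tells. Its arguments: {"type":"object","properties":{"grip":{"type":"array"},"translation":{"type":"array"},"twist":{"type":"array"}},"required":["grip","translation","twist"]}

```bash
mkdir -p pics
python3 - <<'E'
from bench import ctrl
import cv2
for n in("side","top"):
    cv2.imwrite(f"pics/{n}0.png",ctrl.grab_frame(n)); p=ctrl.camera_params(n); print(n,p)
o=ctrl.get_obs(); print(o)
E
```

```text
side {'fx': 531.721655776176, 'fy': 531.721655776176, 'cx': 283.0993140948753, 'cy': 217.23937628040986, 'dist': array([-0.17381213,  0.        ,  0.        ,  0.        ,  0.        ]), 'rvec': array([ 0.03309318, -2.60422306,  1.74531368]), 'tvec': array([0.53755322, 0.08793942, 1.1879784 ])}
top {'fx': 475.57150327450245, 'fy': 475.57150327450245, 'cx': 274.08935585477974, 'cy': 203.6859460498613, 'dist': array([-0.01580237,  0.        ,  0.        ,  0.        ,  0.        ]), 'rvec': array([ 2.19928311, -2.13358629,  0.12668863]), 'tvec': array([-0.02546197,  0.54350938,  1.20195247])}
{'time_s': 0.1, 'q': array([ 6.68189434e+01,  2.79221797e+00,  5.60087966e+00,  9.29328593e+01,
       -1.65970582e-03,  8.26793186e+01]), 'qvel': array([ 0.03306189, -0.01858896,  0.20391921, -0.04143472,  0.06491116,
       -0.01135327]), 'effort': array([ 3.11914366e-03, -3.39850903e+01,  3.20936251e+01,  1.57659530e-02,
       -2.12807176e-04, -1.24750889e-05]), 'tcp_pos': array([0.14326889, 0.50450673, 0.23020434]), 'ee_rot': array([-1.79876603e+02, -1.41794049e-02,  1.64139611e+02]), 'force': array([-1.31470688,  0.33032922,  0.03744774]), 'ft_torque': array([ 0.04075105, -0.04361263, -0.03106191]), 'grasp_force': 0.0, 'width': 0.08521827611570419}
```

View pics/side0.png

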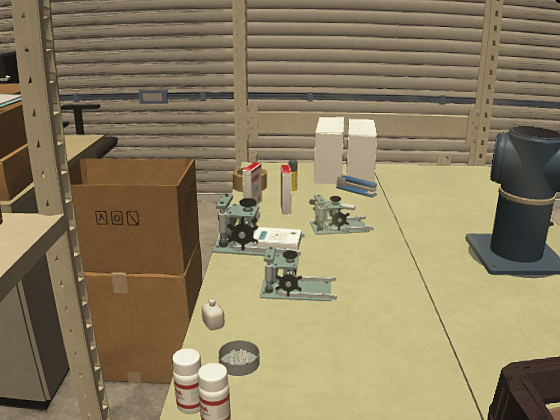

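View pics/top0.png

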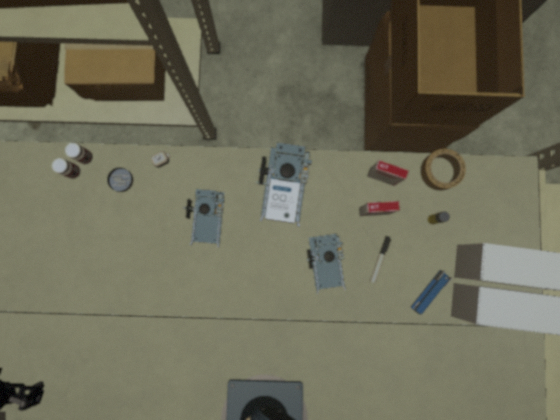

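Side view: three coders at (238,228), (340,215) and (298,280). Top view: the same three at (285,185), (327,260) and (207,216). The one at top (285,185) / side (238,228) is the largest and holds the white carton, so I choose that one. I'll check it in one close crop.

```bash
cat > h.py <<'E'
import numpy as np, cv2
from bench import ctrl
def cam(n):
    p=ctrl.camera_params(n); K=np.array([[p['fx'],0,p['cx']],[0,p['fy'],p['cy']],[0,0,1]])
    R=cv2.Rodrigues(p['rvec'])[0]; return K,np.array(p['dist']),R,np.array(p['tvec']),p['rvec']
def ray(n,uv):
    K,d,R,t,_=cam(n); u=cv2.undistortPoints(np.array([[uv]],float),K,d)[0,0]
    return -R.T@t, R.T@np.array([u[0],u[1],1])
def onz(n,uv,z):
    c,v=ray(n,uv); return c+v*(z-c[2])/v[2]
def ony(n,uv,o,nrm):
    c,v=ray(n,uv); return c+v*((o-c)@nrm)/(v@nrm)
def px(n,P):
    K,d,R,t,rv=cam(n); return cv2.projectPoints(np.array(P,float).reshape(-1,1,3),rv,t,K,d)[0][:,0]
E
python3 - <<'E'
import cv2,numpy as np
s=cv2.imread('pics/side0.png')[185:260,205:310]; t=cv2.imread('pics/top0.png')[135:235,240:330]
s=cv2.resize(s,None,fx=5,fy=5,interpolation=cv2.INTER_CUBIC)[:, :]
t=cv2.resize(t,None,fx=5,fy=5,interpolation=cv2.INTER_CUBIC)
cv2.imwrite('pics/s1.png',s);cv2.imwrite('pics/t1.png',t)
E
```

```text
(no output)
```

View pics/s1.png

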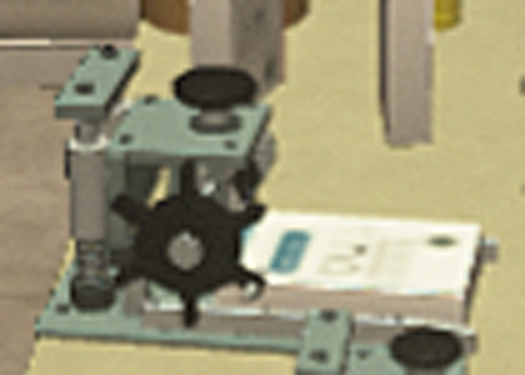

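View pics/t1.png

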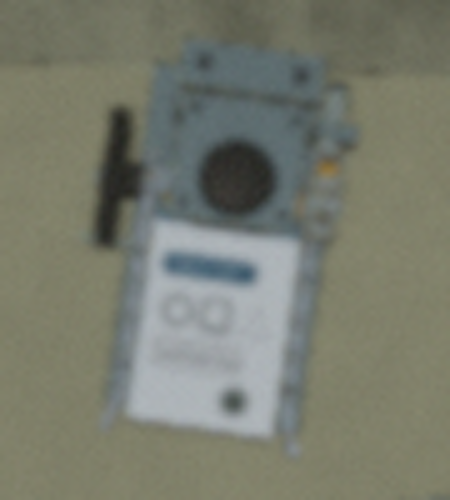

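The crops confirm the choice: the large coder has the carton in it, with the knob at about top pixel (287,170). The cross pin shows as the pale stub on the lower-right tooth, side pixel about (255,243), with the hub at (242,235). That is 2 clicks before the goal. Next I measure the pose.

```bash
cat > meas.py <<'E'
from h import *
t=cv2.imread('pics/top0.png'); hsv=cv2.cvtColor(t,cv2.COLOR_BGR2HSV)
def blobs(m,lo):
    n,l,s,c=cv2.connectedComponentsWithStats(m.astype(np.uint8)); return [(s[i],c[i],l==i) for i in range(1,n) if s[i][4]>=lo]
roi=np.zeros(t.shape[:2],bool); roi[135:235,240:330]=1
dark=(t.max(2)<75)&roi
for s,c,_ in blobs(dark,25): print('dark',s,c.round(2))
white=(hsv[...,1]<45)&(hsv[...,2]>150)&roi
b=max(blobs(cv2.morphologyEx(white.astype(np.uint8),cv2.MORPH_CLOSE,np.ones((9,9))),100),key=lambda b:b[0][4])
print('carton',b[0]); r=cv2.minAreaRect(np.argwhere(b[2])[:,::-1].astype(np.float32)); bx=cv2.boxPoints(r)
P=np.array([onz('top',q,.03) for q in bx]); print(bx.round(1),P.round(4),[np.linalg.norm(P[i]-P[i-1]).round(4) for i in range(4)])
for i in range(4): print(np.degrees(np.arctan2(*(P[i]-P[i-1])[[1,0]])).round(2))
E
python3 meas.py
python3 - <<'E'
from h import *
t=cv2.imread('pics/top0.png').max(2); 
print(t[160:184,274:300]); print(t[152:190,258:275])
E
```

```text
dark [259 157   9  27 136] [262.84 170.27]
dark [280 163  15  15 183] [286.94 170.17]
carton [ 266  179   34   43 1169]
[[264.7 217.8]
 [270.4 178.5]
 [299.8 182.7]
 [294.1 222. ]] [[ 0.5066  0.0141  0.03  ]
 [ 0.6099  0.0027  0.03  ]
 [ 0.6012 -0.0742  0.03  ]
 [ 0.4981 -0.0621  0.03  ]] [np.float64(0.0767), np.float64(0.1039), np.float64(0.0774), np.float64(0.1038)]
83.59
-6.27
-96.44
173.33
[[103  99 104 108 111 113 116 113 114 112 110 110 111 110 112 110 111 111
  112 112 113 112 110 103 103  99]
 [105 104 108 112 112 114 114 114 112 114 109 108 106 108 105 106 109 112
  113 112 113 112 111 110 107 107]
 [104 105 110 110 113 111 109 114 111 107 102  92  89  90  91  98 102 108
  109 114 112 113 112 112 111 107]
 [101 102 109 113 116 113 111 107 101  92  85  71  68  64  68  74  84  96
  104 109 110 113 114 114 112 110]
 [101 104 110 112 114 111 105  96  85  67  63  54  47  42  48  53  60  74
   88 102 111 113 114 115 113 111]
 [104 104 113 114 112 107 100  83  65  51  47  46  42  43  44  45  45  54
   69  89 103 110 114 113 113 109]
 [106 106 110 115 114 105  89  67  51  45  47  44
[... 3912 characters left out ...]
 48  41  55  81 102 116 113 123 131 136 148 165 177 176 173]
 [ 97  70  48  41  56  82 106 113 116 126 135 137 149 173 181 185 180]
 [ 98  74  49  45  60  88 106 113 120 126 136 137 151 173 182 183 183]
 [101  79  62  57  70  92 108 117 119 121 131 136 156 174 184 180 183]
 [109  97  91  85  86 100 108 109 109 115 121 137 157 177 180 175 173]
 [122 115 113 113 112 115 111 112 112 110 120 135 162 175 171 159 151]
 [126 125 124 126 127 123 120 112 117 122 127 146 166 173 160 142 130]
 [128 128 130 128 128 126 120 117 125 134 135 148 170 171 153 131 118]
 [128 129 128 129 129 126 120 114 126 139 138 151 170 173 158 137 123]
 [128 129 129 130 129 125 118 113 122 133 137 154 172 179 168 153 141]]
```

Run:
```python
from h import *
k=onz('top',(286.9,170.1),.112); print('knob',k.round(4), 'side px of it',px('side',k).round(1))
c,v=ray('side',(247.5,202.2)); c2,v2=ray('top',(286.9,170.1))
s=np.linalg.lstsq(np.c_[v,-v2],c2-c,rcond=None)[0]; print('tri',(c+s[0]*v).round(4),(c2+s[1]*v2).round(4))
cor=lambda x,y:((x+.5)/5-.5+240,(y+.5)/5-.5+135)
# yaw from rail front ends & wheel bar
a=onz('top',cor(108,425),.018);b=onz('top',cor(293,450),.018);print('rails',a.round(4),b.round(4),np.degrees(np.arctan2(*(a-b)[[1,0]]))-90,np.linalg.norm(a-b))
t=cv2.imread('pics/top0.png').max(2).astype(float)
# wheel bar: left-edge/centre fit per row, dark mask weights, columns 258..266, rows 158-166 &175-182
rows=np.r_[158:167,177:182]; W=np.clip(90-t[:,256:268],0,None)
for h in(.075,.09):
  P=np.array([onz('top',(256+(W[r]*np.arange(12)).sum()/W[r].sum(),r),h) for r in rows]); f=np.polyfit(P[:,0],P[:,1],1); print('wheel line yaw',h,np.degrees(np.arctan(f[0])),'y at knob x',np.polyval(f,k[0]))
for yaw in(-6.3,-7,-8):
  y=np.radians(yaw);R=np.array([[np.cos(y),-np.sin(y),0],[np.sin(y),np.cos(y),0],[0,0,1]])
  o=np.r_[k[:2],0]; w=o+R@[0,.062,.094]; pn=o+R@[0,.0425,.0855]
  print(yaw,'wheel top',w.round(4),px('top',w).round(1),px('side',w).round(1),'hub',px('side',o+R@[0,.068,.056]).round(1),'rails end',[ (R.T@(q-o)).round(4) for q in(a,b)],
  'carton near mid',(R.T@(np.array([.5024,-.024,.03])-o)).round(4), 'corners base',px('top',[o+R@[-.112,s*.052,.006] for s in(1,-1)]).round(1).tolist(),px('side',[o+R@[sx,.052,.006] for sx in(-.112,.076)]).round(1).tolist())
```

```text
knob [ 0.6182 -0.0374  0.112 ] side px of it [[247.8 200.1]]
tri [ 0.6191 -0.0376  0.1068] [ 0.6192 -0.0376  0.1068]
rails [0.5027 0.0233 0.018 ] [ 0.4925 -0.0735  0.018 ] -5.968239406459787 0.09730521366639251
wheel line yaw 0.075 -6.160890694298755 y at knob x 0.024031472345535626
wheel line yaw 0.09 -6.160890694298745 y at knob x 0.023381558219741985
-6.3 wheel top [0.625  0.0242 0.094 ] [[261.9 167.9]] [[242.5 217.9]] hub [[242.3 235.2]] rails end [array([-0.1215,  0.0477,  0.018 ]), array([-0.121 , -0.0496,  0.018 ])] carton near mid [-0.1166  0.0006  0.03  ] corners base [[260.2, 216.1], [299.3, 221.7]] [[294.2, 256.0], [211.2, 250.5]]
-7 wheel top [0.6258 0.0241 0.094 ] [[261.9 167.6]] [[242.1 217.9]] hub [[241.9 235.2]] rails end [array([-0.1221,  0.0462,  0.018 ]), array([-0.1204, -0.0511,  0.018 ])] carton near mid [-0.1166 -0.0008  0.03  ] corners base [[259.7, 215.8], [298.7, 221.8]] [[293.9, 256.2], [211.0, 250.3]]
-8 wheel top [0.6269 0.024  0.094 ] [[262.  167.2]] [[241.6 217.9]] hub [[241.4 235.1]] rails end [array([-0.1229,  0.0441,  0.018 ]), array([-0.1195, -0.0532,  0.018 ])] carton near mid [-0.1166 -0.0028  0.03  ] corners base [[259.0, 215.4], [298.0, 222.0]] [[293.4, 256.6], [210.8, 250.0]]
```

Knob at (0.618, -0.0375), coder yaw about -6.2°. The rail ends, wheel line and hub pixel all agree. The carton's near face is at coder x ≈ -0.117, about 33 mm short of the stops, which fits the 20–45 mm given. Now I move, aligning the tool and shutting the fingers.

send_rows([
  [-44, -42, 0],
  [-88, -84, 0],
  [-132, -126, 0],
  [-176, -168, 0],
  [-221, -210, 0],
], grip=[0, 0, 0, 0, 0], twist=[-0.034, -0.068, -0.1, -0.135, -0.169])

```text
time_s: 0.72
tcp_pos: [0.2991, 0.2409, 0.2309]
ee_rot: [-180.0, 0.0, 173.9]
force: [1.2, 1.5, -0.0]
width: -0.0003
grasp_force: 0.0
```

```bash
cat > st.py <<'E'
from h import *
o=ctrl.get_obs(); y=np.radians(-6.2); R=np.array([[np.cos(y),-np.sin(y),0],[np.sin(y),np.cos(y),0],[0,0,1]])
print('t',o['time_s'],'coder mm',(1e3*R.T@(o['tcp_pos']-[.6185,-.0375,0])).round(1),'rot',o['ee_rot'].round(2),'F coder',(R.T@o['force']).round(2),'w',round(o['width'],4))
E
python3 st.py
```

```text
t 0.725 coder mm [-347.6  242.3  230.9] rot [-180.      0.    173.93] F coder [ 1.05  1.67 -0.01] w -0.0003
```

send_rows([
  [-37, -48, 0],
  [-73, -97, 0],
  [-110, -145, 0],
  [-146, -194, 0],
  [-182, -242, 0],
], grip=[0, 0, 0, 0, 0], twist=[0, 0, 0, 0, 0])

```text
time_s: 1.35
tcp_pos: [0.4541, -0.0195, 0.2309]
ee_rot: [180.0, -0.0, 173.8]
force: [2.2, 0.2, 0.4]
width: -0.0004
grasp_force: 0.0
```

send_rows([
  [0, 0, 55],
  [0, 0, 110],
  [0, 0, 165],
  [0, 0, 200],
  [0, 0, 214],
], grip=[0, 0, 0, 0, 0], twist=[0.002, 0.002, 0.002, 0.002, 0.002])

```text
time_s: 1.98
tcp_pos: [0.4508, -0.0171, 0.0142]
ee_rot: [180.0, -0.3, 173.7]
force: [-0.3, -0.3, 0.7]
width: -0.0
grasp_force: 0.0
```

```bash
python3 st.py
```

```text
t 1.975 coder mm [-168.9    2.2   14.2] rot [179.97  -0.34 173.71] F coder [-0.29 -0.37  0.66] w -0.0
```

send_rows([
  [-15, -2, -2],
  [-30, -2, -2],
  [-38, -2, -2],
  [-44, -2, -2],
  [-48, -2, -2],
], grip=[0, 0, 0, 0, 0], twist=[0, 0, 0, 0, 0])

```text
time_s: 2.6
tcp_pos: [0.5008, -0.0248, 0.0195]
ee_rot: [-180.0, -0.1, 173.7]
force: [-2.0, 0.3, 2.0]
width: -0.0001
grasp_force: 1.1
```

send_rows([
  [-4, 0, 0],
  [-8, 0, 0],
  [-11, 0, 0],
  [-14, 0, 0],
  [-17, 0, 0],
], grip=[0, 0, 0, 0, 0], twist=[0, 0, 0, 0, 0])

```text
time_s: 3.22
tcp_pos: [0.5181, -0.0267, 0.0193]
ee_rot: [180.0, -0.0, 173.7]
force: [-1.4, -0.2, 1.4]
width: 0.0
grasp_force: 1.0
```

```bash
python3 st.py
```

```text
t 3.225 coder mm [-1.009e+02 -1.000e-01  1.930e+01] rot [180.    -0.   173.71] F coder [-1.37 -0.39  1.39] w 0.0
```

send_rows([
  [-1, 0, 0],
  [-2, 0, 0],
  [-3, 0, 0],
  [-4, 0, 0],
  [-4, 0, 0],
], grip=[0, 0, 0, 0, 0], twist=[0, 0, 0, 0, 0])

```text
time_s: 3.85
tcp_pos: [0.5222, -0.0271, 0.0193]
ee_rot: [-180.0, 0.0, 173.7]
force: [-0.4, -1.0, 1.9]
width: -0.0
grasp_force: 0.5
```

send_rows([
  [-0.5, 0, 0],
  [-1, 0, 0],
  [-1.5, 0, 0],
  [-2, 0, 0],
  [-2, 0, 0],
], grip=[0, 0, 0, 0, 0], twist=[0, 0, 0, 0, 0])

```text
time_s: 4.47
tcp_pos: [0.5241, -0.0274, 0.0193]
ee_rot: [180.0, 0.0, 173.7]
force: [-2.3, 0.7, 1.0]
width: 0.0004
grasp_force: 0.6
```

```bash
python3 st.py
```

```text
t 4.475 coder mm [-94.9  -0.1  19.3] rot [1.8000e+02 2.0000e-02 1.7371e+02] F coder [-2.36  0.45  0.96] w 0.0004
```

send_rows([
  [-0.4, 0, 0],
  [-0.8, 0, 0],
  [-1.2, 0, 0],
  [-1.5, 0, 0],
  [-1.5, 0, 0],
], grip=[0, 0, 0, 0, 0], twist=[0, 0, 0, 0, 0])

```text
time_s: 5.1
tcp_pos: [0.5255, -0.0275, 0.0193]
ee_rot: [180.0, 0.0, 173.7]
force: [-1.3, 1.2, 0.1]
width: -0.0001
grasp_force: 0.6
```

send_rows([
  [-0.4, 0, 0],
  [-0.8, 0, 0],
  [-1.2, 0, 0],
  [-1.5, 0, 0],
  [-1.5, 0, 0],
], grip=[0, 0, 0, 0, 0], twist=[0, 0, 0, 0, 0])

```text
time_s: 5.72
tcp_pos: [0.5256, -0.0275, 0.0193]
ee_rot: [-180.0, -0.2, 173.7]
force: [-5.0, 0.3, 4.3]
width: 0.0
grasp_force: 3.0
```

Run:
```python
import st
from h import *
s=ctrl.grab_frame('side'); t=ctrl.grab_frame('top'); cv2.imwrite('pics/s2f.png',s); cv2.imwrite('pics/t2f.png',t)
a=cv2.resize(s[165:270,205:315],(440,420),interpolation=cv2.INTER_CUBIC); b=cv2.resize(t[135:240,240:330],(360,420),interpolation=cv2.INTER_CUBIC)
cv2.imwrite('pics/c2.png',np.hstack([a,b]))
```

```text
t 5.725 coder mm [-93.5  -0.1  19.3] rot [-1.7999e+02 -1.6000e-01  1.7371e+02] F coder [-5.   -0.26  4.32] w 0.0
```

View pics/c2.png

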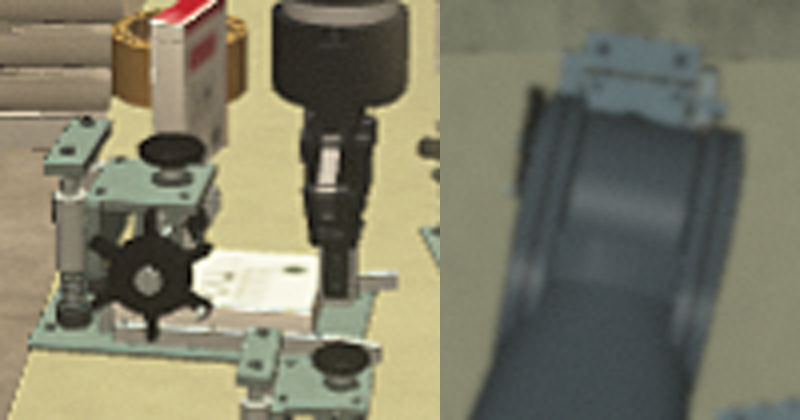

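Left crop: the fingers are on the carton's near face at about (338,285), and the carton sits under the head. Motion stopped at TCP x = -93.5 with 5 N building, where about -95 was expected, so it is on the stops. The pin is still on the lower-right tooth at (200,308). I retreat and go to the wheel.

send_rows([
  [8, 0, 0],
  [20, 0, 0],
  [20, 0, -50],
  [20, 0, -100],
  [20, 35, -125],
], grip=[0, 0, 0, 0, 0], twist=[0, 0, 0, 0, 0])

```text
time_s: 6.45
tcp_pos: [0.5125, 0.008, 0.1479]
ee_rot: [-180.0, 0.4, 173.5]
force: [0.5, -0.1, 0.1]
width: -0.0001
grasp_force: 0.0
```

send_rows([
  [-25, 31, 0],
  [-55, 31, 0],
  [-82, 31, 0],
  [-88, 31, 0],
  [-88, 31, 0],
], grip=[0, 0, 0, 0, 0], twist=[0, 0, 0, 0, 0])

```text
time_s: 7.08
tcp_pos: [0.6012, 0.0304, 0.1441]
ee_rot: [180.0, -0.0, 173.7]
force: [-0.6, -0.0, -0.4]
width: 0.0002
grasp_force: 0.0
```

```bash
python3 st.py
```

```text
t 7.075 coder mm [-24.5  65.7 144.1] rot [ 1.800e+02 -5.000e-02  1.737e+02] F coder [-0.55 -0.09 -0.42] w 0.0002
```

send_rows([
  [0, 0, 25],
  [0, 0, 45],
  [0, 0, 54],
  [0, 0, 58],
  [0, 0, 58],
], grip=[0, 0, 0, 0, 0], twist=[0, 0, 0, 0, 0])

```text
time_s: 7.7
tcp_pos: [0.6018, 0.0305, 0.0869]
ee_rot: [180.0, 0.0, 173.7]
force: [-0.3, -0.5, 0.2]
width: -0.0001
grasp_force: 0.0
```

send_rows([
  [-5, 0, 0],
  [-10, 0, 0],
  [-15, 0, 0],
  [-20, 0, 0],
  [-25, 0, 0],
], grip=[0, 0, 0, 0, 0], twist=[0, 0, 0, 0, 0])

```text
time_s: 8.32
tcp_pos: [0.6261, 0.0278, 0.0861]
ee_rot: [-180.0, -0.1, 173.7]
force: [-2.8, 0.0, -0.1]
width: -0.0
grasp_force: 1.5
```

send_rows([
  [-5, 0, 0],
  [-10, 0, 0],
  [-15, 0, 0],
  [-17, 0, 0],
  [-17, 0, 0],
], grip=[0, 0, 0, 0, 0], twist=[0, 0, 0, 0, 0])

```text
time_s: 8.95
tcp_pos: [0.644, 0.0258, 0.0865]
ee_rot: [180.0, 0.0, 173.7]
force: [0.2, 0.2, 0.2]
width: 0.0001
grasp_force: 0.0
```

```bash
python3 st.py
```

```text
t 8.95 coder mm [18.5 65.7 86.5] rot [1.800e+02 4.000e-02 1.737e+02] F coder [0.13 0.22 0.21] w 0.0001
```

Lift and go back over the start position, then check the wheel.

send_rows([
  [0, 0, -30],
  [0, 0, -57],
  [20, 0, -57],
  [43, 0, -57],
  [43, 0, -57],
], grip=[0, 0, 0, 0, 0], twist=[0, 0, 0, 0, 0])

```text
time_s: 9.57
tcp_pos: [0.5996, 0.0309, 0.1436]
ee_rot: [180.0, -0.0, 173.7]
force: [-0.0, -0.1, -0.3]
width: 0.0001
grasp_force: 0.0
```

Run:
```python
import st
from h import *
s=ctrl.grab_frame('side'); cv2.imwrite('pics/s3f.png',s)
cv2.imwrite('pics/c3.png',cv2.resize(s[185:260,205:310],None,fx=5,fy=5,interpolation=cv2.INTER_CUBIC))
```

```text
t 9.575 coder mm [-26.1  65.9 143.6] rot [ 1.8000e+02 -1.0000e-02  1.7373e+02] F coder [-0.01 -0.07 -0.28] w 0.0001
```

View pics/c3.png

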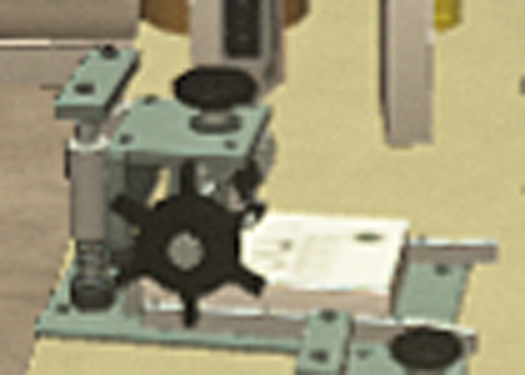

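The pin is now on the upper-right tooth at crop (255,212), so the wheel made one click and needs one more. The carton is home, its near edge at about (405,235).

send_rows([
  [-2, 0, 25],
  [-2, 0, 45],
  [-2, 0, 53],
  [-2, 0, 57],
  [-2, 0, 57],
], grip=[0, 0, 0, 0, 0], twist=[0, 0, 0, 0, 0])

```text
time_s: 10.25
tcp_pos: [0.6033, 0.0303, 0.0867]
ee_rot: [180.0, 0.0, 173.7]
force: [-0.9, -0.3, 0.5]
width: 0.0001
grasp_force: 0.0
```

send_rows([
  [-5, 0, 0],
  [-10, 0, 0],
  [-15, 0, 0],
  [-20, 0, 0],
  [-25, 0, 0],
], grip=[0, 0, 0, 0, 0], twist=[0, 0, 0, 0, 0])

```text
time_s: 10.88
tcp_pos: [0.6271, 0.0276, 0.086]
ee_rot: [-180.0, -0.1, 173.7]
force: [-3.2, -0.6, -1.0]
width: -0.0004
grasp_force: 1.3
```

send_rows([
  [-5, 0, 0],
  [-10, 0, 0],
  [-15, 0, 0],
  [-17, 0, 0],
  [-17, 0, 0],
], grip=[0, 0, 0, 0, 0], twist=[0, 0, 0, 0, 0])

```text
time_s: 11.5
tcp_pos: [0.6449, 0.0257, 0.0864]
ee_rot: [-180.0, 0.0, 173.7]
force: [0.2, -0.3, 0.1]
width: -0.0001
grasp_force: 0.0
```

send_rows([
  [0, 0, -30],
  [0, 0, -57],
  [0, -30, -57],
  [15, -66, -57],
  [18, -66, -57],
], grip=[0, 0, 0, 0, 0], twist=[0, 0, 0, 0, 0])

```text
time_s: 12.12
tcp_pos: [0.6186, -0.04, 0.1436]
ee_rot: [-180.0, -0.0, 173.5]
force: [-0.7, 0.8, -0.7]
width: 0.0
grasp_force: 0.0
```

Run:
```python
import st
from h import *
s=ctrl.grab_frame('side'); cv2.imwrite('pics/s4f.png',s)
cv2.imwrite('pics/c4.png',cv2.resize(s[175:260,205:310],None,fx=5,fy=5,interpolation=cv2.INTER_CUBIC))
```

```text
t 12.125 coder mm [  0.3  -2.5 143.6] rot [-179.96   -0.    173.52] F coder [-0.83  0.67 -0.74] w 0.0
```

View pics/c4.png

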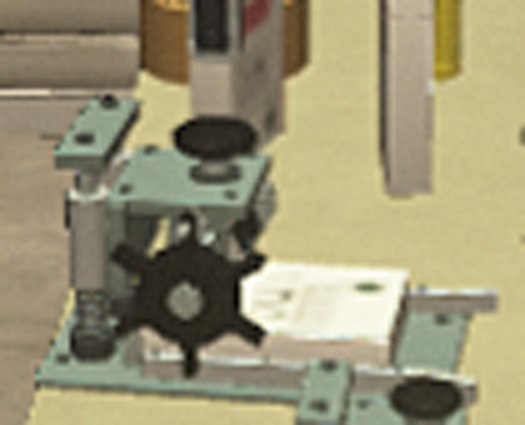

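The upright tooth now shows the pale pin end at crop (185,233), and the upper-right tooth is plain. I check this in numbers before pressing.

Run:
```python
from h import *
y=np.radians(-6.2);R=np.array([[np.cos(y),-np.sin(y),0],[np.sin(y),np.cos(y),0],[0,0,1]]);o=np.array([.619,-.0375,0])
f={k:cv2.imread(f'pics/s{k}.png').max(2) for k in('ide0','3f','4f')}
for d in(0,60,120,180,240,300):
    a=np.radians(d); p=px('side',o+R@[-.0335*np.sin(a),.074,.056+.0335*np.cos(a)])[0]; u,v=p.round().astype(int)
    print(d,p.round(1),{k:int(g[v-2:v+3,u-2:u+3].max()) for k,g in f.items()})
u,v=px('side',o+R@[0,.074,.0895])[0].round().astype(int)
print(u,v); print(f['3f'][v-5:v+6,u-6:u+7]); print(f['4f'][v-5:v+6,u-6:u+7])
```

```text
0 [241.1 222. ] {'ide0': 101, '3f': 102, '4f': 182}
60 [254.6 230. ] {'ide0': 249, '3f': 255, '4f': 255}
120 [254.8 244.2] {'ide0': 209, '3f': 194, '4f': 192}
180 [241.8 250.3] {'ide0': 160, '3f': 163, '4f': 167}
240 [228.6 242.5] {'ide0': 142, '3f': 147, '4f': 146}
300 [228.1 228.4] {'ide0': 101, '3f': 106, '4f': 106}
241 222
[[ 90  88  90  91  95  94  79  49  53  85 106  95  96]
 [ 55  58  96 116  93  84  49  41  47 105 136 105 100]
 [ 57  87 165 166 100  86  41  47  45 108 152 119 100]
 [ 57  89 164 160 102  86  35  38  48  96 120  93 101]
 [ 52 118 193 153  97  86  34  35  50  96 123 138 146]
 [ 76 165 214 140 100  87  38  39  44  91 144 199 195]
 [119 213 210 134  91  79  37  42  37  70 152 183 111]
 [164 210 175  81  41  39  41  45  44  40  50  61  68]
 [159  77  27  38  41  42  45  42  44  46  47  43  41]
 [ 89  25  38  44  43  44  42  46  43  49  49  49  46]
 [ 43  44  44  41  45  42  45  49  44  46  49  47  48]]
[[ 92  87  87  93  93  93  77  52  89 122  96  97  99]
 [ 57  63  95 118  88  79  39  30  37  95 133 107  99]
 [ 53  85 162 166  95  87  87  89  38  95 144 116  96]
 [ 54  89 164 155  92 129 182 166  51  93 120  91  98]
 [ 51 122 193 152  99 137 173 114  40  94 124 140 146]
 [ 73 165 214 141 100 112 100  62  33  83 136 202 194]
 [122 211 207 135  87  80  48  36  38  56 136 179 109]
 [159 209 176  83  38  34  36  45  41  43  46  49  71]
 [159  74  24  32  43  41  44  43  42  47  51  43  47]
 [ 91  37  42  44  46  46  46  40  47  50  44  49  47]
 [ 36  43  44  43  45  43  43  44  44  47  50  47  47]]
```

The pin is bright at (241,220), on the upright tooth. Now the knob: centre over it, touch, then press slowly.

send_rows([
  [-1, 2, 10],
  [-1, 2, 20],
  [-1, 2, 27],
  [-1, 2, 30],
  [-1, 2, 32],
], grip=[0, 0, 0, 0, 0], twist=[0, 0, 0, 0, 0])

```text
time_s: 12.8
tcp_pos: [0.6201, -0.0355, 0.1117]
ee_rot: [180.0, -0.1, 173.7]
force: [-2.7, 1.0, 4.8]
width: 0.0003
grasp_force: 2.0
```

send_rows([
  [0, 0, 2],
  [0, 0, 4],
  [0, 0, 6],
  [0, 0, 7],
  [0, 0, 7],
], grip=[0, 0, 0, 0, 0], twist=[0, 0, 0, 0, 0])

```text
time_s: 13.42
tcp_pos: [0.6205, -0.0357, 0.1052]
ee_rot: [180.0, 0.0, 173.7]
force: [-3.7, 1.6, 6.6]
width: 0.0002
grasp_force: 3.1
```

```bash
python3 st.py
```

```text
t 13.425 coder mm [  1.8   2.  105.2] rot [1.7997e+02 2.0000e-02 1.7372e+02] F coder [-3.89  1.14  6.58] w 0.0002
```

send_rows([
  [0, 0, 1.5],
  [0, 0, 3],
  [0, 0, 4],
  [0, 0, 5],
  [0, 0, 5],
], grip=[0, 0, 0, 0, 0], twist=[0, 0, 0, 0, 0])

```text
time_s: 14.05
tcp_pos: [0.6206, -0.0357, 0.1017]
ee_rot: [180.0, 0.1, 173.7]
force: [-6.1, 1.0, 9.5]
width: 0.0002
grasp_force: 5.2
```

send_rows([
  [0, 0, 0.5],
  [0, 0, 1],
  [0, 0, 1.5],
  [0, 0, 1.5],
  [0, 0, 1.5],
], grip=[0, 0, 0, 0, 0], twist=[0, 0, 0, 0, 0])

```text
time_s: 14.68
tcp_pos: [0.6206, -0.0357, 0.1007]
ee_rot: [180.0, 0.1, 173.7]
force: [-6.5, 0.8, 12.9]
width: 0.0001
grasp_force: 5.9
```

```bash
python3 st.py
```

```text
t 14.675 coder mm [  1.9   2.  100.7] rot [1.7998e+02 1.0000e-01 1.7372e+02] F coder [-6.54  0.14 12.91] w 0.0001
```

send_rows([
  [0, 0, 0.8],
  [0, 0, 1.6],
  [0, 0, 2.4],
  [0, 0, 2.4],
  [0, 0, 2.4],
], grip=[0, 0, 0, 0, 0], twist=[0, 0, 0, 0, 0])

```text
time_s: 15.3
tcp_pos: [0.6206, -0.0357, 0.0991]
ee_rot: [180.0, 0.1, 173.7]
force: [-7.8, 1.7, 13.5]
width: 0.0003
grasp_force: 7.1
```

```bash
python3 st.py
```

```text
t 15.3 coder mm [ 1.9  2.  99.1] rot [1.7998e+02 1.1000e-01 1.7372e+02] F coder [-7.9   0.83 13.55] w 0.0003
```

That is 3.9 mm past the meeting point at about 13.5 N, which is a firm stamp. Hold briefly, then release and back away.

send_rows([
  [0, 0, 0.5],
  [0, 0, 0.5],
  [0, 0, -5],
  [0, 0, -12],
  [0, 0, -20],
], grip=[0, 0, 0, 0, 0], twist=[0, 0, 0, 0, 0])

```text
time_s: 15.92
tcp_pos: [0.6212, -0.0363, 0.1158]
ee_rot: [-180.0, 0.1, 173.7]
force: [0.9, 0.1, -0.3]
width: 0.0
grasp_force: 0.0
```

send_rows([
  [0, 0, -50],
  [0, 0, -100],
  [0, 0, -130],
  [0, 0, -130],
  [0, 0, -130],
], grip=[0, 0, 0, 0, 0], twist=[0, 0, 0, 0, 0])

```text
time_s: 16.55
tcp_pos: [0.6206, -0.0362, 0.2438]
ee_rot: [-180.0, -0.1, 173.7]
force: [-0.8, -0.9, -0.8]
width: 0.0001
grasp_force: 0.0
```

Run:
```python
import st
from h import *
s=ctrl.grab_frame('side'); cv2.imwrite('pics/s5f.png',s)
cv2.imwrite('pics/c5.png',cv2.resize(s[175:260,205:310],None,fx=5,fy=5,interpolation=cv2.INTER_CUBIC))
print(s.max(2)[217:223,236:246])
```

```text
t 16.55 coder mm [  2.    1.5 243.8] rot [-1.7998e+02 -7.0000e-02  1.7370e+02] F coder [-0.75 -0.95 -0.78] w 0.0001
[[ 85  87  91  87  95  78  52 112 157  99]
 [ 63  93 113  94  79  42  30  34  92 132]
 [ 82 160 164  94  88  85  88  37 101 146]
 [ 88 158 158  95 126 180 164  53  91 116]
 [119 193 151  93 140 170 113  35  94 123]
 [165 209 139  96 109 102  64  39  88 139]]
```

View pics/c5.png

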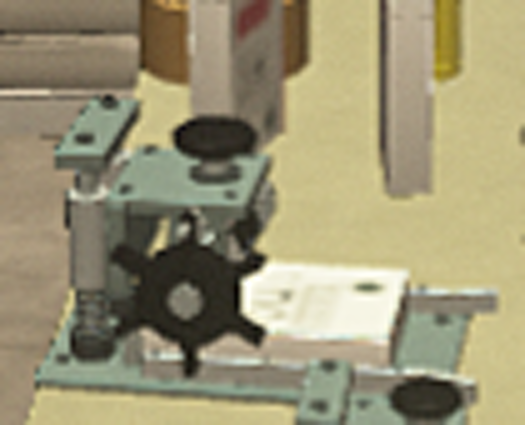

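The crop matches the one before the stamp: head up (knob at 215,137), pin end on the upright tooth (185,233), carton home (near edge at 405,285), and the robot is clear. I hand it in.

```bash
python3 -c "
from bench import ctrl
print(ctrl.sign_off())"
```

```text
the job is handed in; nothing more can be done
None
```

The job is handed in after 16.6 s: carton against the rear stops, wheel turned two clicks with the cross pin up over the pointer, one firm stamp (about 13.5 N on the knob), and the head back up; the hand-in returned no verdict.

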